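Kick down the edging stand and hold it upright

ROBOT

A 7-joint arm with a two-finger parallel gripper is mounted at the origin on the work surface. World frame = base frame: x ahead of the robot, y to its left, z up, the work surface at z = 0. Lengths are in m, angles in rad, forces in N, time in s.
With the tool pointing down it reaches from about 0.425 to 0.975 m from the base axis. Payload 16.7 kg.
Tool frame: the origin (TCP) lies between the finger pads, 19 mm behind the fingertips; this is the grasp point; z points along the fingers, y is the line along which they close (so a half turn about z gives the same grasp; the last joint's range is limited). The gripper opens to 85 mm and grips with 20 to 120 N. Pads are 22 mm wide; open, the fingers measure 114 mm over their backs; the gripper's body (76 mm by 85 mm) begins 54 mm behind the grasp point. The pads swing forward as they close: fully open they stand 13 mm farther back than shut.
Start: joints at [-1.288, 0.426, 0.074, 1.606, -0.034, 1.111, -0.067], TCP at [0.283, 0.613, 0.25] pointing down, gripper open.
Joint ranges: [-2.85, 2.85], [-0.5, 2.14], [-1.23, 1.37], [0.21, 2.46], [-1.02, 4.16], [0.16, 2.05], [-2.73, 2.73]. Speed limits (rad/s): [1.89, 1.89, 2.39, 2.39, 3.01, 3.01, 3.01].

INTERFACE

Orientations are given as a rotation vector (axis times angle).
In Python, from workcell import env, eyes gives the robot as it stands. The module is installed in compiled form; this text tells all that it offers.
- The arm moves only by the tool play_rows, never from a script. Its argument "deltas" is one flat list of numbers, 7 for each row, row after row: the shift along the world's x, y, z normalised to -1 to 1, where 1 is 0.2 m, then the turn, a rotation vector about the world's x, y, z normalised to -1 to 1, where 1 is 45 degrees, then the opening, from -1 (shut) to 1 (fully open). A call has 1 to 20 rows; each row is the pose to reach, as a shift and turn from the pose commanded when the call began; what a row does not reach only later rows make up. A row lasts 1/8 s, in which the tool goes at most 62.5 mm and 10.7 degrees, less where a joint would pass 70% of its speed; a pose out of reach is approached as far as the arm can. A call with a number of a shift or a turn outside -1 to 1 is refused whole. A call with a gripper value outside its range is refused whole. The fingers move at their own pace and stop on an object; "force" is the grip in N (left out, the last holds). Time passes only in rows, so rows that repeat a pose let the fingers close. It gives the time, the measured TCP pose, the force, the opening and the grip force at its end, in the units of the state.
- env.get_state(): the state, without advancing time (a new reading comes with each control period).
- eyes.grab_frame(name): name is "scene" or "side" or "wrist"; returns the picture (384x512x3 uint8, red, green, blue); there is no depth.
- eyes.camera_info(name): a dict with "fx", "fy", "cx", "cy" (pixels), "cam_to_world" (4x4, takes a point from camera to world coordinates); the wrist camera has in their place "hand_eye" (4x4, takes a point from camera to tool coordinates, whose origin is the TCP and whose axes are the flange's). Camera axes: x right, y down, z forward; pixel columns grow to the right and rows downward; lengths in m; the calibration is good to about 2 mm. The wrist camera is an equidistant fisheye: a pixel r from the principal point sees the ray r / f radians off the axis. A picture is of the moment at which its call begins: read the wrist's pose just before it. camera_info takes no time and is no camera call.
- env.finish_job(): hands the job in; it is judged then, once.
The state is a dict: "t": time; "joint_pos": joint angles; "joint_velocities": joint speeds; "effort": joint torques, N m; "ee_pos": TCP position; "orientation": TCP orientation; "force": force on the tool from outside, world axes, zero at the start; "moment": the same for the moment, N m; "finger_gap": opening from 0.0 (shut) to 1.0 (fully open); "finger_force": force on a finger pad.
Only numpy, scipy, OpenCV 4.12 (cv2) and the standard library are available. Lean on these libraries where they do the work, as an engineer would, in place of code of your own. Each camera call takes 0.05 s, during which the arm holds its last target. There are 200 camera calls.

TASK

The edging stand that carries a small round sign drum on its hub is leaning back on its rest posts. With it still leaning there, flip the folded-up kickstand at its side over the top, away from the rest posts, so that it swings all the way down; then take the stand's top bar in the gripper, bring the frame upright and finish while still gripping it, holding it steadily upright. Leave the mug, the tape roll and the screwdriver where they are.

Things in the scene. Friction and masses are not known exactly. Their poses are not given: they have to be found in the camera images.
- stand: Fixed plywood base of the stand, 260 (x) x 400 (y) x 12 mm; origin under its centre, on the table, z up. The frame's hinge axis runs along its y, 30 mm above the table, over the origin. Two wooden rest posts, 97 mm high, stand on its -x side (nearer the robot); the kickstand lands on its +x side. Its yaw varies.
- frame (a joint): Tilt of frame about its hinge, rad: 0 upright, negative leans to the rest posts (stand's -x), positive to stand's +x. Starts about -0.30 on the posts (end stop). Other stop 0.12: lowered kickstand's foot meets the base. Hinge is free, no spring or catch; frame (about 0.85 kg, mass varies) tips either way from upright when let go.
- hub (a point): Centre of the hub and of the white drum, on the frame 115 mm from the hinge axis. Drum 170 mm across, about 60 mm deep with the hub, its top edge 41 mm below the underside of the top bar. It sits between two steel uprights 18 x 20 mm, 120 mm either side of the middle along the stand's y.
- grip_bar (a point): The frame's round wooden top bar, 18 mm in diameter, 270 mm long, along the stand's y, on top of the two uprights. The point is its middle, on its axis, 250 mm from the hinge axis (280 mm above the table when upright, 269 mm at the start). Can be gripped across from above near the middle; being round it can turn between the pads. Its z points along the frame away from the hinge.
- kickstand (a joint): Kickstand angle on the frame, rad: 0 folded up (stop; leg points up, 0.15 rad nearer the rest posts than the frame), grows as it swings over the top to stand's +x; 2.74 fully down (stop). No spring; light damping and gravity: with the frame on its posts, dead centre is 0.45; short of it the leg falls back, past it it falls down by itself within 2 s. Under 2 N at the foot moves it.
- kick_foot (a point): Centre of the 20 mm rubber ball foot at the kickstand's free end. The leg is a round steel rod 12 mm in diameter, 142 mm from pivot axis to ball centre. At the start the foot is the leg's upper end, about 270 mm above the table and 97 mm to the stand's -x of the hinge. It passes the top of its swing at 287 mm.
- kick_pivot (a point): Kickstand's pivot, on the frame 120 mm from the hinge axis and 180 mm to the stand's +y of its middle, 60 mm outside the upright's centre line (the top bar's end is 45 mm short of the leg). Pivot axis along the stand's y.
- mug: Bystander: white mug, 80 mm across, 90 mm high; origin at the centre of its underside. Leave alone.
- tape_roll: Bystander: roll of paper tape lying flat, 96 mm across, 24 mm high; origin at the centre of its underside. Leave alone.
- screwdriver: Bystander: screwdriver lying on the table. Leave alone.

How it is judged:
On the way:
1. the kickstand is swung fully down while the frame still leans on its rest posts (value of joint kickstand above 2.55 rad and value of joint frame below -0.18 rad), for 0.2 s.
At the end, for the whole second after the job is handed in: Kickstand down (joint above 2.55 rad), frame upright within 0.06 rad (3.4 degrees) and still (under 0.1 rad/s), the frame still gripped by its top bar (contact force of the fingers on it above 5 N, the gripper's TCP within 40 mm of the bar's axis) (value of joint kickstand above 2.55 rad and value of joint frame between -0.06 and 0.06 rad and velocity of joint frame between -0.1 and 0.1 rad/s and contact force between the fingers and frame above 5 N and x of the grasp point in the frame of grip_bar between -0.04 and 0.04 m and z of the grasp point in the frame of grip_bar between -0.04 and 0.04 m and y of the grasp point in the frame of grip_bar between -0.145 and 0.145 m); the arm keeps its last pose, push and grip.
It fails at once if the mug is moved more than 30 mm (distance of mug from where it was at the start of the episode above 0.03 m).
It fails at once if the tape roll is moved more than 30 mm (distance of tape_roll from where it was at the start of the episode above 0.03 m).
It fails at once if the screwdriver is moved more than 30 mm (distance of screwdriver from where it was at the start of the episode above 0.03 m).
It also fails if it takes over 45 s, if anything falls off the work surface, if the arm or the gripper's body presses on something with over 40 N, if the wrist force passes 120 N, or if a joint passes its speed limit or range.

## Working session

There is one attempt and no reset: what is moved stays moved. The work goes in short steps, Python scripts to look and compute and a tool call to move; the robot and the scene stay as the last step left them, time stands still between calls to the robot, and variables do not carry over. Pictures are saved under pics/ and viewed, at most 10 in all, crops included, and the job is handed in when it is done.

Besides the shell and the picture viewer there is one more tool, called by a JSON object that holds its "name" and its "arguments", one argument or row to a line. play_rows: Moves the arm, as the interface text tells. Scaled input: -1 to 1 covers 0.2 m each way for a shift and 45 degrees each way for a turn. Its arguments: {"type":"object","properties":{"deltas":{"type":"array","items":{"type":"number","minimum":-1,"maximum":1}},"force":{"type":"number"}},"required":["deltas"]}

```bash
mkdir -p pics; python3 - <<'E'
from workcell import env, eyes
import cv2, numpy as np
np.set_printoptions(precision=4,suppress=True)
s=env.get_state(); print(s['t'],s['ee_pos'],s['orientation'],s['finger_gap'],s['force'])
for n in ['scene','side']:
    i=eyes.camera_info(n); print(n,i['fx'],i['fy'],i['cx'],i['cy']);print(np.array(i['cam_to_world']))
    cv2.imwrite(f'pics/{n}0.png',cv2.resize(eyes.grab_frame(n)[:,:,::-1],(800,600),interpolation=cv2.INTER_CUBIC))
print(eyes.camera_info('wrist'))
E
```

```text
0.0 [0.2829 0.6124 0.2493] [-0.6745 -3.0682  0.002 ] 0.996758556323161 [ 0.0692  0.5334 -0.5133]
scene 417.9054251624272 417.9054251624272 255.01859131244595 194.4651367974352
[[ 0.938  -0.2898  0.19    0.2678]
 [-0.3463 -0.8022  0.4863 -0.6576]
 [ 0.0115 -0.522  -0.8529  1.2638]
 [ 0.      0.      0.      1.    ]]
side 371.5002616522195 371.5002616522195 252.57677249488387 190.1035402468239
[[ 0.7098 -0.4304  0.5577 -0.1867]
 [-0.7043 -0.4208  0.5717 -0.7646]
 [-0.0114 -0.7986 -0.6018  0.9192]
 [ 0.      0.      0.      1.    ]]
{'fx': 297.3186396354542, 'fy': 297.3186396354542, 'cx': 254.77797530066337, 'cy': 187.47533813100674, 'hand_eye': array([[ 0.    , -0.9578, -0.2874,  0.0731],
       [ 1.    , -0.0002,  0.0008,  0.    ],
       [-0.0008, -0.2874,  0.9578, -0.1242],
       [ 0.    ,  0.    ,  0.    ,  1.    ]])}
```

View pics/scene0.png

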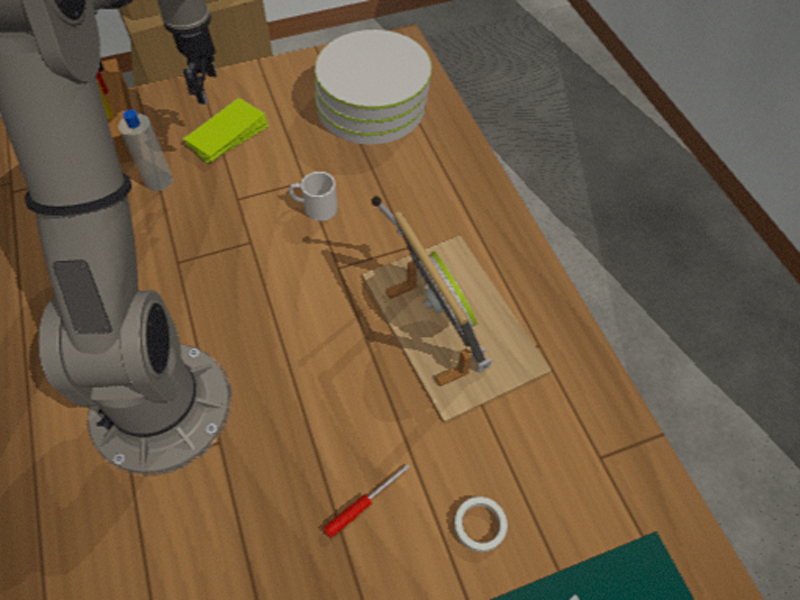

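View pics/side0.png

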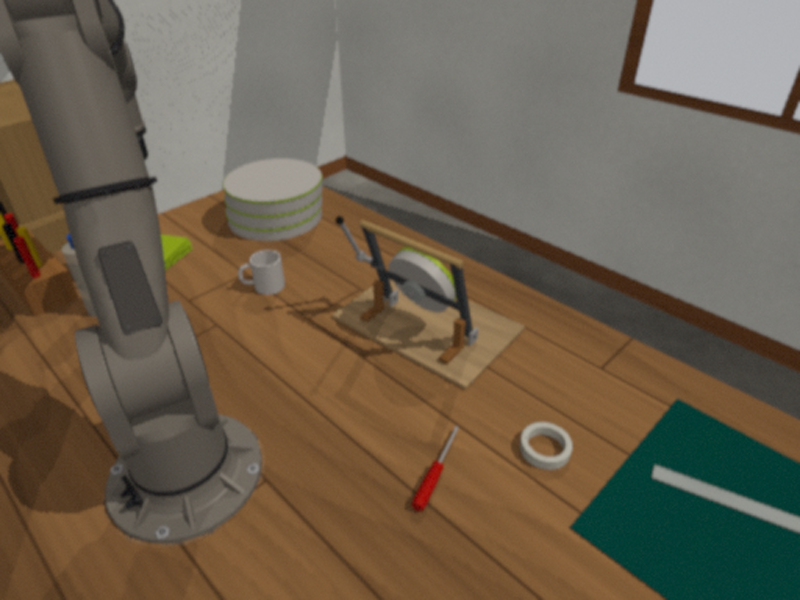

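The scene view shows the base corners at (365,274), (459,238), (549,372) and (446,418), the foot at (376,201), and the bar ends at (398,215) and (466,320). In the side view the foot is at (340,220) and the bar ends are at (362,224) and (462,264). The mug is at about (319,196) in the scene view.

```bash
cat > h.py <<'E'
from workcell import env, eyes
import numpy as np
from scipy.optimize import least_squares
np.set_printoptions(precision=4,suppress=True)
K=512/800
def proj(n,P):
    i=eyes.camera_info(n);T=np.linalg.inv(i['cam_to_world']);p=T[:3,:3]@P+T[:3,3]
    return np.array([i['fx']*p[0]/p[2]+i['cx'],i['fy']*p[1]/p[2]+i['cy']])/K
def ray(n,uv,z):
    i=eyes.camera_info(n);T=np.array(i['cam_to_world']);d=T[:3,:3]@[(uv[0]*K-i['cx'])/i['fx'],(uv[1]*K-i['cy'])/i['fy'],1]
    return T[:3,3]+d*(z-T[2,3])/d[2]
def W(q,p):
    c,s=np.cos(q[2]),np.sin(q[2]);return np.array([q[0]+c*p[0]-s*p[1],q[1]+s*p[0]+c*p[1],p[2]])
E
python3 - <<'E'
from h import *
bx=-.25*np.sin(.3);bz=.03+.25*np.cos(.3)
obs=[('scene',(365,274),(-.13,.2,.012)),('scene',(459,238),(.13,.2,.012)),('scene',(549,372),(.13,-.2,.012)),('scene',(446,418),(-.13,-.2,.006)),
('scene',(376,201),(-.097,.18,.27)),('side',(340,220),(-.097,.18,.27)),('scene',(398,216),(bx,.135,bz)),('scene',(466,320),(bx,-.135,bz)),('side',(362,225),(bx,.135,bz)),('side',(462,263),(bx,-.135,bz)),
('side',(523,324),(.13,-.2,.012)),('side',(466,384),(-.13,-.2,.006))]
f=lambda q:np.concatenate([proj(n,W(q,p))-uv for n,uv,p in obs])
r=least_squares(f,[.7,.1,0],loss='soft_l1');q=r.x
print(q,r.fun if 0 else f(q).reshape(-1,2))
for p in [(-.097,.18,.27),(bx,0,bz),(0,0,.28)]: print(W(q,p))
print('mug',ray('scene',(319,178),.09),ray('scene',(321,216),0), 'cake',ray('scene',(373,68),.15))
print(env.get_state()['joint_pos'])
E
```

```text
[ 0.6476 -0.022   0.1131] [[-3.0084 -0.5106]
 [ 0.8411 -4.1421]
 [ 3.6762 -3.6418]
 [-0.5914  3.0377]
 [ 0.7233  0.4348]
 [-0.4921  0.2138]
 [-0.5675 -2.2486]
 [ 0.3399  1.2114]
 [-0.7431 -2.3134]
 [ 0.0788  0.6186]
 [ 1.5901 -0.2823]
 [-0.2111  2.2698]]
[0.5309 0.1459 0.27  ]
[ 0.5742 -0.0303  0.2688]
[ 0.6476 -0.022   0.28  ]
mug [0.4729 0.4063 0.09  ] [0.4575 0.3666 0.    ] cake [0.7002 0.6653 0.15  ]
[-1.2875  0.4267  0.0738  1.6065 -0.0341  1.1108 -0.0671]
```

{"name": "play_rows", "arguments": {
  "deltas": [0.1,-0.25,0.15,0,0,-0.15,-1,0.2,-0.5,0.2,0,0,-0.3,-1,0.3,-0.75,0.2,0,0,-0.45,-1,0.35,-1,0.2,0,0,-0.55,-1,0.35,-1,0.2,0,0,-0.55,-1]
}}

```text
t: 0.72
ee_pos: [0.3545, 0.4091, 0.2903]
orientation: [1.325, 2.848, -0.0]
force: [0.1, 1.0, 0.7]
finger_gap: -0.002
finger_force: 0.0
```

{"name": "play_rows", "arguments": {
  "deltas": [0.1,-0.25,0,0,0,-0.15,-1,0.2,-0.5,0,0,0,-0.3,-1,0.3,-0.75,0,0,0,-0.45,-1,0.35,-1,0,0,0,-0.55,-1,0.35,-1,0,0,0,-0.55,-1]
}}

```text
t: 1.35
ee_pos: [0.4239, 0.2098, 0.2901]
orientation: [-1.904, -2.499, -0.0]
force: [-0.4, 0.8, 0.1]
finger_gap: -0.002
finger_force: 0.0
```

{"name": "play_rows", "arguments": {
  "deltas": [0.09,-0.18,0,0,0,-0.1,-1,0.17,-0.36,-0.09,0,0,-0.2,-1,0.17,-0.36,-0.09,0,0,-0.2,-1]
}}

```text
t: 1.72
ee_pos: [0.4574, 0.1391, 0.271]
orientation: [2.091, 2.344, -0.003]
force: [0.1, 1.1, 0.8]
finger_gap: 0.001
finger_force: 0.0
```

```bash
python3 - <<'E'
from h import *
import cv2
s=env.get_state(); print(s['t'],s['ee_pos'],s['orientation'],s['joint_pos'])
a=eyes.grab_frame('scene')[80:280,170:370];b=eyes.grab_frame('side')[80:280,170:370]
im=np.hstack([a,b])[:,:,::-1]
cv2.imwrite('pics/pre.png',cv2.resize(im,(800,400),interpolation=cv2.INTER_CUBIC))
E
```

```text
1.725 [0.4574 0.1391 0.271 ] [ 2.0914  2.3442 -0.0028] [-0.8809  0.072   0.4795  2.0298 -0.0374  1.0498 -0.2699]
```

View pics/pre.png

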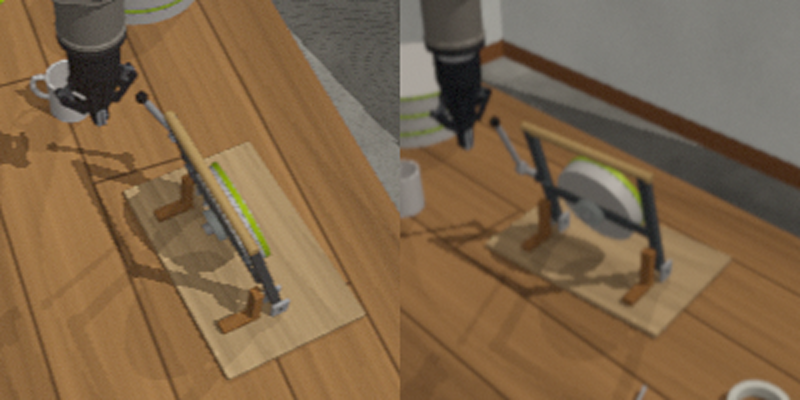

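{"name": "play_rows", "arguments": {
  "deltas": [0.09,0.01,0,0,0,0,-1,0.17,0.02,0,0,0,0,-1,0.25,0.03,0,0,0,0,-1,0.33,0.038,0,0,0,0,-1,0.41,0.047,0,0,0,0,-1,0.48,0.055,0,0,0,0,-1]
}}

```text
t: 2.58
ee_pos: [0.5548, 0.1519, 0.2728]
orientation: [2.088, 2.347, 0.002]
force: [-2.9, -1.7, 18.8]
finger_gap: 0.001
finger_force: 8.3
```

{"name": "play_rows", "arguments": {
  "deltas": [0.07,0.008,0,0,0,0,-1,0.14,0.016,0,0,0,0,-1,0.21,0.024,0,0,0,0,-1,0.28,0.032,0,0,0,0,-1,0.36,0.04,0,0,0,0,-1,0.36,0.04,0,0,0,0,-1]
}}

```text
t: 3.32
ee_pos: [0.6261, 0.1597, 0.2716]
orientation: [2.088, 2.347, -0.001]
force: [-0.6, -0.9, -0.5]
finger_gap: 0.005
finger_force: 0.0
```

```bash
python3 - <<'E'
from h import *
import cv2
s=env.get_state(); print(s['t'],s['ee_pos'],s['orientation'],s['force'])
a=eyes.grab_frame('scene')[80:280,170:370];b=eyes.grab_frame('side')[80:280,170:370]
im=np.hstack([a,b])[:,:,::-1]
cv2.imwrite('pics/push.png',cv2.resize(im,(800,400),interpolation=cv2.INTER_CUBIC))
E
```

```text
3.325 [0.6261 0.1597 0.2716] [ 2.088   2.3468 -0.001 ] [-0.5774 -0.895  -0.488 ]
```

View pics/push.png

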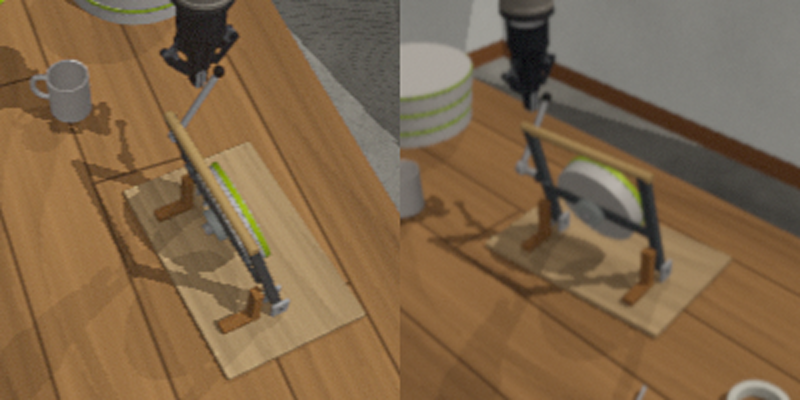

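{"name": "play_rows", "arguments": {
  "deltas": [0,0,0.25,0,0,0,-1,0,0,0.5,0,0,0,1,-0.07,-0.25,0.5,0,0,0,1,-0.14,-0.5,0.5,0,0,0,1,-0.2,-0.75,0.5,0,0,0,1,-0.26,-0.95,0.5,0,0,0,1,-0.26,-0.95,0.5,0,0,0,1,-0.26,-0.95,0.5,0,0,0,1,-0.26,-0.95,0.5,0,0,0,1,-0.26,-0.95,0.5,0,0,0,1,-0.26,-0.95,0.5,0,0,0,1,-0.26,-0.95,0.5,0,0,0,1]
}}

```text
t: 4.92
ee_pos: [0.5731, -0.0301, 0.3719]
orientation: [-2.087, -2.348, 0.0]
force: [-0.6, -1.0, -0.5]
finger_gap: 0.998
finger_force: 0.0
```

```bash
python3 - <<'E'
from h import *
import cv2
s=env.get_state(); print(s['t'],s['ee_pos'],s['orientation'],s['force'],s['finger_gap'])
a=eyes.grab_frame('wrist')[::1];b=eyes.grab_frame('side')[80:280,170:370]
im=np.hstack([cv2.resize(a,(440,330)),cv2.resize(b,(330,330))])[:,:,::-1]
cv2.imwrite('pics/above.png',im)
E
```

```text
4.925 [ 0.5731 -0.0301  0.3719] [-2.0874 -2.3477  0.0003] [-0.5817 -1.0458 -0.4989] 0.9982693175221966
```

View pics/above.png

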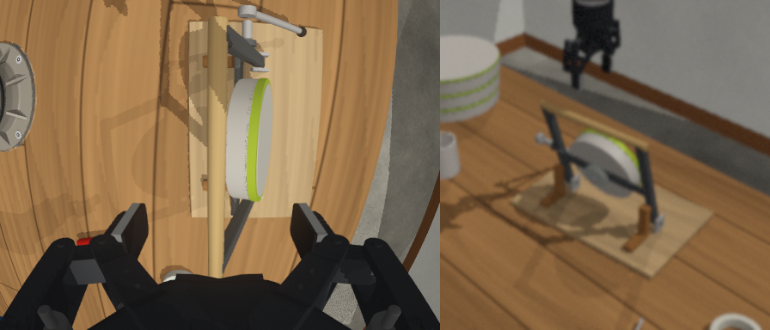

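The wrist view shows the leg swung over to the +x side, with its foot at (303,31). The bar is at column 217, centred between the fingers. Next I descend and grip.

{"name": "play_rows", "arguments": {
  "deltas": [0,0,-0.15,0,0,0,1,0,0,-0.3,0,0,0,1,0,0,-0.42,0,0,0,1,0,0,-0.5,0,0,0,1,0,0,-0.515,0,0,0,1,0,0,-0.515,0,0,0,0,0,0,-0.515,0,0,0,-0.3,0,0,-0.515,0,0,0,-1,0,0,-0.515,0,0,0,-1,0,0,-0.515,0,0,0,-1,0,0,-0.515,0,0,0,-1,0,0,-0.515,0,0,0,-1],
  "force": 50
}}

```text
t: 6.52
ee_pos: [0.5732, -0.0303, 0.2695]
orientation: [-2.088, -2.347, -0.001]
force: [-2.3, 0.6, 5.6]
finger_gap: 0.191
finger_force: 48.6
```

```bash
python3 - <<'E'
from h import *
import cv2
s=env.get_state(); print(s['t'],s['ee_pos'],s['force'],s['moment'],s['finger_gap'],s['finger_force'])
a=eyes.grab_frame('wrist');b=eyes.grab_frame('side')[80:280,170:370]
im=np.hstack([cv2.resize(a,(440,330)),cv2.resize(b,(330,330))])[:,:,::-1]
cv2.imwrite('pics/grip.png',im)
E
```

```text
6.525 [ 0.5732 -0.0303  0.2695] [-2.3292  0.6122  5.6199] [ 0.0383  0.4794 -0.1243] 0.19085534432402027 48.58236372470856
```

View pics/grip.png

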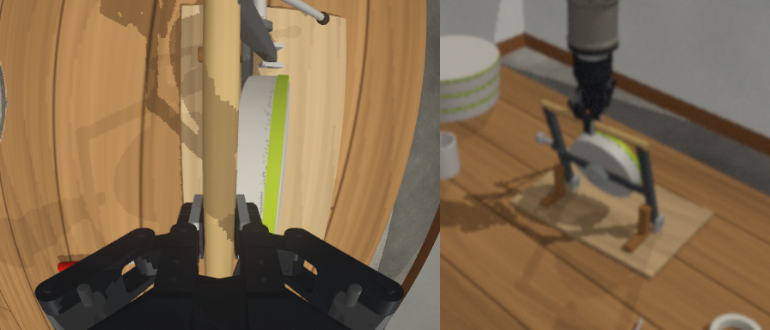

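```bash
python3 - <<'E'
from h import *
from scipy.spatial.transform import Rotation as R
q=[.6476,-.022,.1131];i=eyes.camera_info('wrist');s=env.get_state()
T=np.eye(4);T[:3,:3]=R.from_rotvec(s['orientation']).as_matrix();T[:3,3]=s['ee_pos'];C=np.linalg.inv(T@i['hand_eye'])
for k in (2.3,2.5,2.74):
    a=k-.45;P=W(q,(-.0355+.142*np.sin(a),.18,.1446+.142*np.cos(a)));p=C[:3,:3]@P+C[:3,3]
    th=np.arctan2(np.hypot(p[0],p[1]),p[2]);u=p[:2]/np.hypot(*p[:2])*th*i['fx']+[i['cx'],i['cy']];print(k,u*440/512)
E
```

```text
2.3 [360.8432  12.8795]
2.5 [344.5163  15.8676]
2.74 [323.7332  18.2301]
```

The foot appears at (323,18), which matches the prediction for 2.74 rad, so the kickstand is fully down. Next I raise the frame.

{"name": "play_rows", "arguments": {
  "deltas": [0.06,0.007,0.017,0,0,0,-1,0.12,0.014,0.031,0,0,0,-1,0.181,0.021,0.042,0,0,0,-1,0.243,0.028,0.05,0,0,0,-1,0.305,0.035,0.055,0,0,0,-1,0.34,0.039,0.056,0,0,0,-1,0.367,0.042,0.056,0,0,0,-1,0.367,0.042,0.056,0,0,0,-1,0.367,0.042,0.056,0,0,0,-1,0.367,0.042,0.056,0,0,0,-1,0.367,0.042,0.056,0,0,0,-1,0.367,0.042,0.056,0,0,0,-1],
  "force": 50
}}

```text
t: 8.12
ee_pos: [0.6466, -0.0223, 0.2804]
orientation: [2.088, 2.347, 0.0]
force: [-0.2, -5.8, 2.8]
finger_gap: 0.19
finger_force: 52.4
```

```bash
python3 - <<'E'
from h import *
import cv2
s=env.get_state(); print(s['t'],s['ee_pos'],s['force'],s['moment'],s['finger_gap'],s['finger_force'])
print(W([.6476,-.022,.1131],(0,0,.28)))
a=eyes.grab_frame('scene')[80:280,170:370];b=eyes.grab_frame('side')[80:280,170:370]
cv2.imwrite('pics/up.png',cv2.resize(np.hstack([a,b])[:,:,::-1],(800,400),interpolation=cv2.INTER_CUBIC))
for p in [(0,.135,.28),(0,-.135,.28)]:
    for n in('scene','side'): print(n,((proj(n,W([.6476,-.022,.1131],p))*K)-[170,80])*2+[400*(n=='side'),0])
E
```

```text
8.125 [ 0.6466 -0.0223  0.2804] [-0.2044 -5.8206  2.8189] [-1.1936  0.2449 -0.09  ] 0.18980653731145444 52.3891282081604
[ 0.6476 -0.022   0.28  ]
scene [211.8205  92.3378]
side [549.1807 103.4343]
scene [304.0123 226.5912]
side [677.0838 151.6926]
```

View pics/up.png

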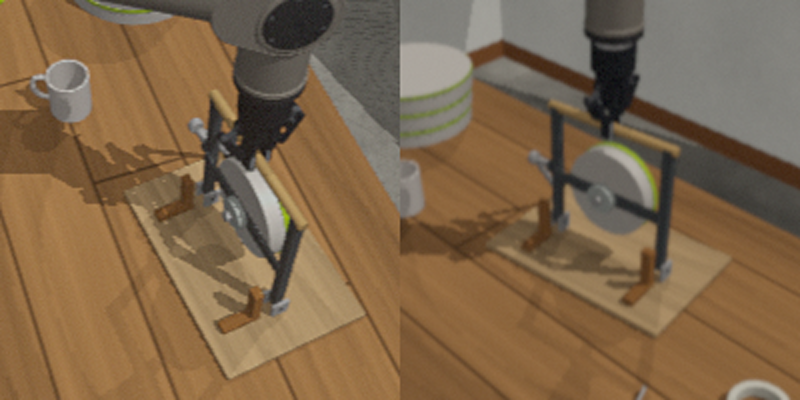

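The bar ends are at (212,93)/(303,226) in the scene view and (551,103)/(677,152) in the side view. Both match the predicted upright pose, and the arm is holding the frame still.

```bash
python3 -c "
from workcell import env
print(env.finish_job())"
```

```text
the job is handed in; nothing more can be done
None
```

I flipped the kickstand fully down while the frame still leaned on its posts, then raised the frame upright and handed the job in at about 8 s with the gripper still holding the top bar at about 50 N; the mug, tape roll and screwdriver were never touched, and no verdict was returned.

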